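# Shut the parts drawers and the case lid at the electronics bench

### The arm

A 6-joint arm with a two-finger parallel gripper is mounted at the origin on the work surface. World frame = base frame: x ahead of the robot, y to its left, z up, the work surface at z = 0. Lengths are in mm, angles in rad, forces in N, time in s.
With the tool pointing down it reaches from about 300 to 775 mm from the base axis. Payload 14.6 kg.
Tool frame: the origin (TCP) lies midway between the tips of the shut fingers; the grasp point (between the pads) lies 19 mm behind it (manip.hold_point_z is the distance from the TCP to the grasp point, in mm); z points along the fingers, y is the direction in which the jaws open and shut (so a half turn about z gives the same grasp; the last joint's range is limited). The gripper opens to 94 mm and grips with 3 to 60 N. Pads are 16 mm wide; open, the fingers measure 119 mm over their backs; the gripper's body (75 mm by 177 mm) begins 78 mm behind the grasp point.
Start: joints at [-1.257, 0.3, 1.521, -0, 1.321, -0.067], TCP at [204.407, -510.595, 205.446] pointing down, gripper open.
Joint ranges: [-3.03, 3.03], [-0.79, 2.21], [0.23, 2.52], [-1.04, 4.18], [0, 3.07], [-2.55, 2.55]. Speed limits (rad/s): [2.22, 2.22, 2.57, 3.14, 3.14, 3.14].

### API

Orientations are given as [roll, pitch, yaw] about the fixed x, y, z axes, in that order (R = Rz(yaw) Ry(pitch) Rx(roll)).
In Python, from cell import manip gives the robot as it stands.
- The arm moves only by the shell command python3 -m crank 'ROWS' [OPENING] [FORCE]. ROWS is JSON, a list of rows, each an object with "offset": the shift along the world's x, y, z in m, a list of three; "spin": the turn about the world's z in degrees. In form: [{"offset": [dx, dy, dz], "spin": spin}, ...]. A call has exactly 8 rows; each row is the pose to reach, as a shift and turn from the pose measured when the call began; what a row does not reach only later rows make up. A row lasts 1/12 s, in which the tool goes at most 41.7 mm and 7.16 degrees, less where a joint would pass 70% of its speed; a pose out of reach is approached as far as the arm can. A call with a gripper value outside its range is refused whole. OPENING is the opening, from 0 (shut) to 1 (fully open), set as the call begins (- or left out, the last holds). The fingers move at their own pace and stop on an object; FORCE is the grip in N (left out, the last holds). Time passes only in rows, so rows that repeat a pose let the fingers close, or fill a call up. It gives the time, the measured TCP pose, the force and the opening at its end, in the units of the state.
- manip.read_state(): the state, without advancing time (a new reading comes with each control period).
- manip.camera(name): name is "scene" or "top" or "wrist"; returns a dict with "pixels" (384x512x3 uint8, red, green, blue), "fx", "fy", "cx", "cy" (pixels), "k1" (the pictures are not rectified: a ray, as slopes to the right and down, at radius r is drawn at 1 + k1 r^2 times it, then the intrinsics apply), "extrinsics" (4x4, takes a point from world to camera coordinates); the wrist camera has in their place "hand_eye" (4x4, takes a point from camera to tool coordinates, whose origin is the TCP and whose axes are the flange's). Camera axes: x right, y down, z forward; pixel columns grow to the right and rows downward; lengths in mm; the calibration is good to about 2 mm. A picture is of the moment at which its call begins: read the wrist's pose just before it. There is no depth.
- manip.sign_off(): hands the job in, once; it reports no verdict.
Trained networks look in a picture, given as the dict that the camera call returned (one of the last four; its "shot" number tells which), for a name from the list of things; names that differ only in an ending like _2 or _b are one class to them, and where a whole thing is asked for, a point or a joint stands for the part that bears it (a point fixed in the world has none). Each returns a list of dicts, best first, with "conf" (0 to 1); they miss things now and then, are a little off and sometimes report something else, mostly with a low value. They report only what shows in the picture. A call takes as long as a camera call. They do not tell look-alikes from the thing itself.
- manip.search_frame(picture, name): "location" ([x, y, z] in mm, in world coordinates, good to about 4 mm: the middle of the surface that is visible of it).
- manip.masks_of(picture, name): "mask" (384x512 bool, what is visible of it).
The state is a dict: "clock": time; "joints": joint angles; "qd": joint speeds; "effort": joint torques, N m; "eef_pos": TCP position; "eef_rot": TCP orientation; "wrist_force": force on the tool from outside, world axes, zero at the start; "moment": the same for the moment, N m; "finger_gap": finger opening in mm.
Only numpy, scipy, OpenCV 4.12 (cv2) and the standard library are available. Lean on these libraries where they do the work, as an engineer would, in place of code of your own. Each camera call takes 0.05 s, during which the arm holds its last target. There are 200 camera calls.

### The job

Close up the small parts: with your fingertips push the red drawer and the yellow drawer fully home, and push the orange lid of the white parts case down shut, in any order. Leave the blue drawer open as it is, because it is still being used. Do not pick up, tip or shove the case or anything else on the bench, then move clear.

Things in the scene. Friction and masses are not known exactly. Their poses are not given: they have to be found in the camera images.
- red_unit: grey plastic housing, 150 deep x 120 wide x 80 mm high, fixed to the bench, with a red drawer and a red patch on its top. Origin: on the bench under the middle of the housing's front edge. Its x axis points level into the housing (the way the drawer is pushed shut), y along the front, z up.
- red_drawer (a joint): how far the red drawer is pulled out, m: 0 = fully home (a hard stop), 0.10 = farthest out. It slides along the housing's x axis with about 1.5 N of friction and stays where it is left; no spring, no catch.
- red_front (a point): middle of the flat outer face of the red drawer's front panel (114 wide x 72 high x 10 mm thick, no handle; from 4 to 76 mm above the bench). 40 mm above the bench; when the drawer is home it lies 10 mm in front of the origin of red_unit (x = -0.010 there). Axes as the housing's.
- yellow_unit: grey plastic housing, 150 deep x 120 wide x 80 mm high, fixed to the bench, with a yellow drawer and a yellow patch on its top. Origin: on the bench under the middle of the housing's front edge. Its x axis points level into the housing (the way the drawer is pushed shut), y along the front, z up.
- yellow_drawer (a joint): how far the yellow drawer is pulled out, m: 0 = fully home (a hard stop), 0.10 = farthest out. It slides along the housing's x axis with about 1.5 N of friction and stays where it is left; no spring, no catch.
- yellow_front (a point): middle of the flat outer face of the yellow drawer's front panel (114 wide x 72 high x 10 mm thick, no handle; from 4 to 76 mm above the bench). 40 mm above the bench; when the drawer is home it lies 10 mm in front of the origin of yellow_unit (x = -0.010 there). Axes as the housing's.
- blue_unit: grey plastic housing, 150 deep x 120 wide x 80 mm high, fixed to the bench, with a blue drawer and a blue patch on its top. Origin: on the bench under the middle of the housing's front edge. Its x axis points level into the housing (the way the drawer is pushed shut), y along the front, z up.
- blue_drawer (a joint): how far the blue drawer is pulled out, m: 0 = fully home (a hard stop), 0.10 = farthest out. It slides along the housing's x axis with about 1.5 N of friction and stays where it is left; no spring, no catch.
- blue_front (a point): middle of the flat outer face of the blue drawer's front panel (114 wide x 72 high x 10 mm thick, no handle; from 4 to 76 mm above the bench). 40 mm above the bench; when the drawer is home it lies 10 mm in front of the origin of blue_unit (x = -0.010 there). Axes as the housing's.
- case: loose white open-topped parts case with six compartments, 130 (x) x 130 (y) x 45 mm high, about 0.7 to 1.3 kg with its lid. Origin: centre of its underside. Its x axis points from the front to the hinge side (away from the robot), y along the hinge, z up.
- lid (a joint): opening angle of the case's orange lid, rad: 0 = shut flat on the case (a hard stop), grows as its front edge rises, 1.57 = upright. It stays at any angle by hinge friction (0.12 N m, so 1 to 2 N at the edge moves it); no latch.
- lid_hinge (a point): middle of the hinge line, at the case's far upper edge: 65 mm along the case's +x from its origin, 45 mm up. The lid's underside lies on this line.
- lid_edge (a point): middle of the lid's free edge, on its outer (upper) face, 130 mm from the hinge line. The lid is a flat orange plate 130 x 130 x 6 mm with a white panel on its outer face; its outer face looks up when shut and away from the robot when upright.
- tape_roll: ring of brown tape, 80 mm across, 18 mm high, lying on top of the blue unit's housing; origin under its centre. Not to be disturbed.
- screwdriver: screwdriver about 160 mm long lying on the bench in front of the units; origin near the middle of it, on the bench. Not to be disturbed.
- solder_spool: blue solder spool standing on its flange, 52 mm across, 40 mm high; origin under its centre. Not to be disturbed.
- flux_jar: small jar with a black cap, 48 mm across, 45 mm high; origin under its centre. Not to be disturbed.
- board: green circuit board lying flat, 90 x 60 mm, up to 14 mm high; origin under its centre. Not to be disturbed.
- meter: yellow hand-held meter lying on its back, 150 x 78 x 42 mm; origin under its centre. Not to be disturbed.
- cleaner_bottle: upright bottle with a red cap, 56 mm across, 130 mm high; origin under its centre. Not to be disturbed.
Mind the look-alikes: they are no part of the job. There is more than one size of the case; the one meant has the size given above.

How it is judged (in metres and radians):
At the end, for the whole second after the job is handed in: The red and yellow drawers are each within 5 mm of fully home, the orange lid is within 0.06 rad of shut, the blue drawer is within 10 mm of where it was, and the case stands flat and still on the bench (underside within 5 mm of it, tilt under 0.05 rad) within 40 mm of where it was (value of joint each of red_drawer, yellow_drawer below 0.005 m and value of joint lid below 0.06 rad and distance of blue_front from where it was at the start of the episode below 0.01 m and height (world z) of case below 0.005 m and angle between case's own z axis and vertical below 0.05 rad and distance of case from where it was at the start of the episode below 0.04 m and linear speed of case below 0.02 m/s); the robot touches nothing.
It fails at once if the blue drawer is moved by more than 10 mm (distance of blue_front from where it was at the start of the episode above 0.01 m).
It fails at once if the parts case is lifted or tipped (underside centre more than 12 mm up, or tilted over 0.15 rad) (height (world z) of case above 0.012 m or angle between case's own z axis and vertical above 0.15 rad).
It fails at once if the parts case is shoved more than 40 mm (distance of case from where it was at the start of the episode above 0.04 m).
It fails at once if a bystander (tape roll, screwdriver, solder spool, flux jar, circuit board, meter or bottle) is lifted, carried or knocked more than 30 mm away (distance of any of tape_roll, screwdriver, solder_spool, flux_jar, board, meter, cleaner_bottle from where it was at the start of the episode above 0.03 m).
It also fails if it takes over 54 s, if anything falls off the work surface, if the arm or the gripper's body presses on something with over 40 N, if the wrist force passes 120 N, or if a joint passes its speed limit or range.

## Working session

There is one attempt and no reset: what is moved stays moved. The work goes in short steps, Python scripts to look and compute and a shell command to move; the robot and the scene stay as the last step left them, time stands still between calls to the robot, and variables do not carry over. Pictures are saved under pics/ and viewed, about 8 in all and at most 12, crops included, and the job is handed in when it is done.

```bash
mkdir -p pics && cat > h.py <<'E'
from cell import manip
import numpy as np, cv2
def save(p,n): cv2.imwrite(f'pics/{n}.png',p["pixels"][:,:,::-1])
def ray(p,u,v):
    x,y=(u-p["cx"])/p["fx"],(v-p["cy"])/p["fy"]
    a,b=x,y
    for _ in range(20):
        s=1+p["k1"]*(a*a+b*b); a,b=x/s,y/s
    E=np.array(p["extrinsics"]); R,t=E[:3,:3],E[:3,3]
    return -R.T@t, R.T@np.array([a,b,1])
def at_z(p,u,v,z):
    o,d=ray(p,u,v); return o+d*(z-o[2])/d[2]
def proj(p,X):
    E=np.array(p["extrinsics"]); c=E[:3,:3]@np.array(X,float)+E[:3,3]; a,b=c[:2]/c[2]; s=1+p["k1"]*(a*a+b*b)
    return np.array([a*s*p["fx"]+p["cx"],b*s*p["fy"]+p["cy"]])
E
python3 - <<'E'
from h import *
for c in ("top","scene"):
    p=manip.camera(c); save(p,c)
    print(c,np.round(np.linalg.inv(np.array(p["extrinsics"])),2)[:3].tolist(),p["fx"])
    for n in ("red_unit","yellow_unit","blue_unit","red_front","yellow_front","blue_front","case","lid_edge","tape_roll","screwdriver","solder_spool","flux_jar","board","meter","cleaner_bottle"):
        print(n,[(np.round(r["location"]).tolist(),round(r["conf"],2),np.round(proj(p,r["location"])).tolist()) for r in manip.search_frame(p,n)])
im=np.vstack([cv2.imread('pics/top.png'),cv2.imread('pics/scene.png')])
cv2.imwrite('pics/a.png',cv2.resize(np.hstack([im[:384],im[384:]]),(800,300)))
print(manip.read_state())
E
```

```text
top [[-0.02, -0.99, 0.11, 364.16], [-1.0, 0.02, 0.0, -13.08], [-0.0, -0.11, -0.99, 1086.97]] 347.4398239183837
red_unit [([589.0, -275.0, 80.0], 0.78, [351.0, 153.0])]
yellow_unit [([637.0, -91.0, 80.0], 0.89, [288.0, 139.0]), ([576.0, -84.0, 14.0], 0.71, [285.0, 163.0])]
blue_unit [([614.0, 82.0, 82.0], 0.6, [231.0, 147.0])]
red_front [([523.0, -278.0, 27.0], 0.8, [349.0, 178.0])]
yellow_front [([576.0, -84.0, 21.0], 0.65, [286.0, 163.0]), ([613.0, 80.0, 80.0], 0.37, [231.0, 148.0])]
blue_front [([560.0, 76.0, 12.0], 0.78, [235.0, 169.0]), ([556.0, 291.0, 114.0], 0.61, [157.0, 166.0])]
case [([690.0, 394.0, 40.0], 0.98, [133.0, 129.0]), ([530.0, 288.0, 38.0], 0.58, [165.0, 178.0]), ([388.0, 245.0, 38.0], 0.46, [178.0, 224.0])]
lid_edge [([554.0, 293.0, 116.0], 0.85, [156.0, 166.0]), ([690.0, 403.0, 39.0], 0.65, [130.0, 129.0])]
tape_roll [([558.0, 296.0, 116.0], 0.65, [155.0, 165.0]), ([669.0, 91.0, 96.0], 0.62, [227.0, 128.0])]
screwdriver [([440.0, -10.0, 19.0], 0.79, [262.0, 206.0])]
solder_spool [([386.0, 243.0, 39.0], 0.64, [179.0, 225.0])]
flux_jar [([360.0, -173.0, 46.0], 0.7
[... 1532 characters left out ...]
[549.0, 81.0, 41.0], 0.2, [285.0, 184.0])]
{'clock': 1.6, 'joints': array([-1.25659552e+00,  2.99900389e-01,  1.52098826e+00, -4.41330594e-06,
        1.32068797e+00, -6.66131782e-02]), 'qd': array([-0.00054163,  0.00030479,  0.00179479, -0.00033481,  0.00033895,
       -0.00027948]), 'effort': array([-6.80060475e-04, -5.31658959e+01, -3.52914190e+01,  7.08212703e-02,
        2.13276810e-02,  2.28771711e-05]), 'eef_pos': array([ 204.41089103, -510.60192648,  205.45033924]), 'eef_rot': array([3.14157693e+00, 5.33416614e-06, 3.80815073e-01]), 'wrist_force': array([ 1.06850646,  0.13779672, -0.39777006]), 'moment': array([-0.08358953,  0.00242549,  0.03149632]), 'finger_gap': 93.76917552990035}
```

View pics/top.png

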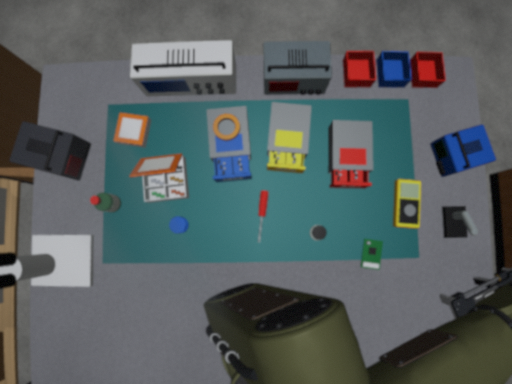

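View pics/scene.png

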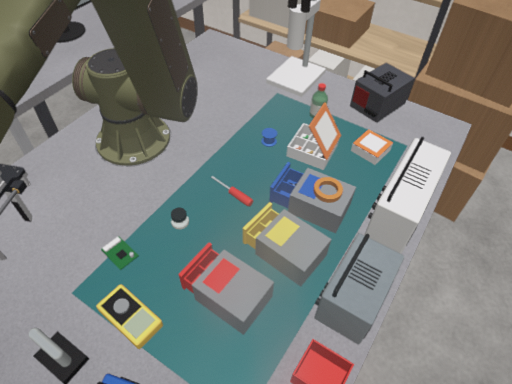

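```bash
python3 - <<'E'
from h import *
p=manip.camera("top"); q=manip.camera("scene")
for pic,nm in ((p,"top"),(q,"scene")):
  for n in ("red_unit","yellow_unit","blue_unit","red_front","yellow_front","blue_front","lid_edge","case"):
    for r in manip.masks_of(pic,n)[:2]:
        m=r["mask"].astype(np.uint8); c=max(cv2.findContours(m,0,2)[0],key=cv2.contourArea)
        a=cv2.approxPolyDP(c,2.0,True)[:,0]
        print(nm,n,round(r["conf"],2),int(m.sum()),a.tolist())
a=cv2.resize(p["pixels"][95:205,130:390,::-1],None,fx=3,fy=3,interpolation=2)
b=cv2.resize(q["pixels"][95:195,255:405,::-1],None,fx=2.6,fy=2.6,interpolation=2)
cv2.imwrite('pics/b.png',np.vstack([a,np.pad(b,((0,0),(0,a.shape[1]-b.shape[1]),(0,0)))]))
E
```

```text
top red_unit 0.88 2977 [[333, 120], [328, 128], [330, 187], [369, 188], [371, 185], [368, 174], [372, 169], [371, 121]]
top yellow_unit 0.7 2604 [[274, 102], [269, 123], [268, 169], [300, 172], [301, 162], [306, 153], [310, 107]]
top yellow_unit 0.23 360 [[222, 114], [215, 120], [214, 131], [221, 138], [231, 139], [239, 132], [239, 121], [231, 114]]
top blue_unit 0.65 2585 [[245, 106], [207, 109], [210, 157], [215, 164], [213, 179], [216, 182], [251, 178]]
top blue_unit 0.45 731 [[269, 153], [268, 170], [285, 173], [304, 171], [302, 153]]
top red_front 0.8 735 [[331, 173], [330, 187], [370, 186], [367, 171], [334, 170]]
top yellow_front 0.72 743 [[269, 150], [268, 170], [288, 173], [303, 171], [302, 154]]
top lid_edge 0.79 825 [[121, 113], [114, 140], [140, 144], [147, 117]]
top lid_edge 0.73 547 [[365, 239], [360, 266], [378, 268], [382, 242]]
top case 0.71 2135 [[182, 155], [145, 157], [139, 160], [131, 175], [143, 178], [146, 201], [188, 196], [187, 168]]
top case 0.68 1074 [[120, 112], [113, 141], [117, 144], [144, 146], [148, 137], [149, 118]]
scene red_unit 0.58 4840 [[208, 243
[... 783 characters left out ...]
ront 0.71 760 [[270, 202], [244, 226], [245, 244], [255, 247], [256, 237], [278, 215]]
scene blue_front 0.66 682 [[271, 203], [243, 228], [245, 244], [255, 247], [256, 235], [277, 215], [271, 208]]
scene blue_front 0.62 773 [[289, 164], [282, 170], [270, 190], [270, 200], [285, 206], [290, 192], [302, 175], [291, 169]]
scene lid_edge 0.88 984 [[323, 104], [310, 122], [309, 128], [323, 157], [326, 158], [338, 140], [340, 132]]
scene lid_edge 0.75 607 [[354, 141], [375, 156], [391, 144], [391, 141], [371, 130], [365, 131]]
scene case 0.91 911 [[367, 130], [353, 142], [352, 150], [375, 164], [390, 150], [392, 141]]
scene case 0.41 215 [[229, 189], [234, 197], [249, 205], [252, 202], [241, 191]]
```

View pics/b.png

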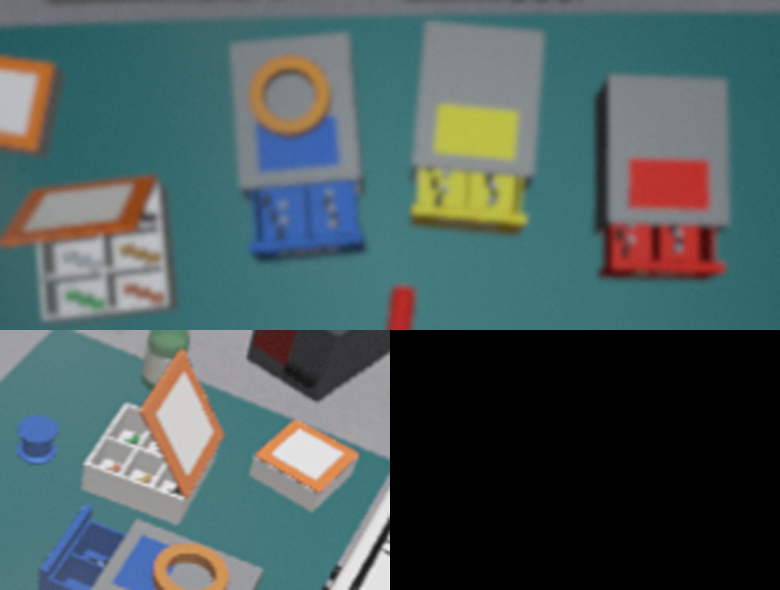

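```bash
python3 - <<'E'
from h import *
p=manip.camera("top"); q=manip.camera("scene")
T=lambda u,v,z: at_z(p,130+(u-1)/3,95+(v-1)/3,z)
H={"red":[(610,76),(727,79),(606,222),(729,223)],"yellow":[(425,22),(544,31),(414,165),(533,178)],"blue":[(231,43),(350,34),(240,190),(358,180)]}
F={"red":[(602,266),(724,264)],"yellow":[(412,214),(527,221)],"blue":[(251,246),(363,239)]}
for n in H:
    c=np.array([T(*x,80) for x in H[n]]); f=np.array([T(*x,76) for x in F[n]])
    d=(c[0]+c[1]-c[2]-c[3])[:2]; w=(c[0]-c[1]+c[2]-c[3])[:2]/2
    o=(c[2]+c[3])[:2]/2; yaw=np.arctan2(d[1],d[0]); yw=np.arctan2(-w[0],w[1])
    fm=f.mean(0)[:2]; e=np.array([np.cos(yaw),np.sin(yaw)])
    print(n,"front edge mid",o.round(),"depth",np.hypot(*d)/2,"width",np.hypot(*w),"yaw",np.degrees([yaw,yw]),"front",fm.round(),"pull",(o-fm)@e-10,"lat",(fm-o)@[-e[1],e[0]])
S=lambda u,v:(255+(u-1)/2.6,95+(v-1)/2.6)
def tri(a,b):
    o1,d1=ray(p,130+(a[0]-1)/3,95+(a[1]-1)/3); o2,d2=ray(q,*S(*b))
    s=np.linalg.lstsq(np.stack([d1,-d2],1),o2-o1,rcond=None)[0]
    A,B=o1+d1*s[0],o2+d2*s[1]; return ((A+B)/2).round(1),round(np.linalg.norm(A-B),1)
print("free L",tri((0,246),(180,352)),"free R",tri((135,236),(142,412)))
print("hinge R",tri((155,178),(186,492)),"hinge L",tri((40,188),(222,435)))
print("case front R rim",T(172,303,45),"rim FL",T(42,316,45),"bench",T(172,305,0))
for u,v in ((412,287),(402,287)): print("driver",T(u,v,15))
print(at_z(p,262,240,5), at_z(p,263,192,20))
E
```

```text
red front edge mid [ 542. -277.] depth 148.21066938025444 width 120.88135630787087 yaw [-3.39774964 -1.60376988] front [ 501. -272.] pull 31.90392364059805 lat 2.9980735142791897
yellow front edge mid [596. -87.] depth 150.13263836757275 width 119.17163209904655 yaw [-5.82684238 -6.32167191] front [551. -82.] pull 35.54626743504362 lat 0.22899829866450983
blue front edge mid [586.  85.] depth 151.0729598638137 width 118.56270949636489 yaw [3.05443419 3.47585031] front [529.  78.] pull 47.19375660640171 lat -4.136807600064042
free L (array([ 613.7,  644.4, -765. ]), np.float64(171.1)) free R (array([ 624.4,  395.8, -672.2]), np.float64(122.4))
hinge R (array([ 752.8,  389.8, -823.3]), np.float64(143.3)) hinge L (array([ 752.7,  628.3, -932.5]), np.float64(180.8))
case front R rim [474.88666783 218.15576872  45.        ] rim FL [463.91192324 351.82261256  45.        ] bench [477.55023096 228.1286261    0.        ]
driver [490.35993346 -24.7971307   15.        ]
driver [490.54320045 -14.44340279  15.        ]
[337.20767497  -6.58538747   5.        ] [484.80455183 -12.28571465  20.        ]
```

```bash
python3 - <<'E'
from h import *
p=manip.camera("top"); q=manip.camera("scene")
def tri(a,b):
    o1,d1=ray(p,130+(a[0]-1)/3,95+(a[1]-1)/3); o2,d2=ray(q,255+(b[0]-1)/2.6,95+(b[1]-331)/2.6)
    s=np.linalg.lstsq(np.stack([d1,-d2],1),o2-o1,rcond=None)[0]
    A,B=o1+d1*s[0],o2+d2*s[1]; return ((A+B)/2).round(1),round(np.linalg.norm(A-B),1)
print("free L",tri((0,246),(180,352)),"free R",tri((135,236),(142,412)))
print("hinge R",tri((155,178),(186,492)),"hinge L",tri((40,188),(222,435)))
E
```

```text
free L (array([519.2, 356.2, 149.6]), np.float64(0.7)) free R (array([529.3, 232.6, 146.3]), np.float64(6.3))
hinge R (array([602.1, 234.6,  57. ]), np.float64(1.8)) hinge L (array([594.4, 353.5,  55.2]), np.float64(0.3))
```

```bash
python3 -m crank '[{"offset":[0.03,0.03,0],"spin":-4},{"offset":[0.06,0.06,0],"spin":-8},{"offset":[0.09,0.09,0],"spin":-12},{"offset":[0.12,0.12,0],"spin":-16},{"offset":[0.15,0.15,0],"spin":-20},{"offset":[0.18,0.18,0],"spin":-24.4},{"offset":[0.21,0.21,-0.02],"spin":-24.4},{"offset":[0.236,0.236,-0.04],"spin":-24.4}]' 0 10
```

```text
clock: 3.37
eef_pos: [436.2, -279.1, 170.7]
eef_rot: [3.14, -0.003, -0.045]
wrist_force: [0.5, -1.1, -0.1]
finger_gap: 43.9
```

```bash
python3 -m crank '[{"offset":[0.005,0.005,-0.03],"spin":0},{"offset":[0.01,0.005,-0.06],"spin":0},{"offset":[0.015,0.005,-0.09],"spin":0},{"offset":[0.015,0.005,-0.12],"spin":0},{"offset":[0.015,0.005,-0.13],"spin":0},{"offset":[0.015,0.005,-0.13],"spin":0},{"offset":[0.015,0.005,-0.13],"spin":0},{"offset":[0.015,0.005,-0.13],"spin":0}]'
```

```text
clock: 4.03
eef_pos: [451.9, -274.9, 42.6]
eef_rot: [3.138, -0.005, -0.045]
wrist_force: [-0.2, 0.1, -0.3]
finger_gap: 0.3
```

```bash
python3 -m crank '[{"offset":[0.012,0,0],"spin":0},{"offset":[0.024,-0.001,0],"spin":0},{"offset":[0.034,-0.001,0],"spin":0},{"offset":[0.042,-0.002,0],"spin":0},{"offset":[0.048,-0.002,0],"spin":0},{"offset":[0.054,-0.002,0],"spin":0},{"offset":[0.058,-0.003,0],"spin":0},{"offset":[0.062,-0.003,0],"spin":0}]'
```

```text
clock: 4.7
eef_pos: [514.2, -278.0, 42.8]
eef_rot: [3.138, -0.005, -0.046]
wrist_force: [-1.3, -0.1, 2.0]
finger_gap: 0.7
```

```bash
python3 -m crank '[{"offset":[0.002,0,0],"spin":0},{"offset":[0.004,0,0],"spin":0},{"offset":[0.006,0,0],"spin":0},{"offset":[0.008,0,0],"spin":0},{"offset":[0.009,-0.001,0],"spin":0},{"offset":[0.010,-0.001,0],"spin":0},{"offset":[0.011,-0.001,0],"spin":0},{"offset":[0.012,-0.001,0],"spin":0}]'
```

```text
clock: 5.37
eef_pos: [521.3, -278.2, 42.7]
eef_rot: [-3.142, 0.007, -0.046]
wrist_force: [-51.5, 8.0, 32.2]
finger_gap: 0.6
```

```bash
python3 -m crank '[{"offset":[-0.03,0,0],"spin":0},{"offset":[-0.04,0.02,0.02],"spin":0},{"offset":[-0.04,0.05,0.03],"spin":-1},{"offset":[-0.035,0.085,0.03],"spin":-2},{"offset":[-0.03,0.12,0.03],"spin":-3},{"offset":[-0.025,0.155,0.03],"spin":-3.5},{"offset":[-0.022,0.185,0.015],"spin":-3.5},{"offset":[-0.021,0.2,0],"spin":-3.5}]'
```

```text
clock: 6.03
eef_pos: [501.1, -75.3, 43.1]
eef_rot: [-3.141, 0.005, -0.105]
wrist_force: [0.1, 0.2, -0.6]
finger_gap: 0.7
```

```bash
python3 -m crank '[{"offset":[0.012,-0.002,0],"spin":0},{"offset":[0.024,-0.003,0],"spin":0},{"offset":[0.036,-0.004,0],"spin":0},{"offset":[0.046,-0.005,0],"spin":0},{"offset":[0.053,-0.006,0],"spin":0},{"offset":[0.058,-0.006,0],"spin":0},{"offset":[0.062,-0.007,0],"spin":0},{"offset":[0.065,-0.007,0],"spin":0}]'
```

```text
clock: 6.7
eef_pos: [566.2, -82.5, 43.0]
eef_rot: [-3.141, 0.005, -0.105]
wrist_force: [-1.4, -0.9, -0.6]
finger_gap: 0.4
```

```bash
python3 -m crank '[{"offset":[0.002,0,0],"spin":0},{"offset":[0.004,0,0],"spin":0},{"offset":[0.006,-0.001,0],"spin":0},{"offset":[0.008,-0.001,0],"spin":0},{"offset":[0.009,-0.001,0],"spin":0},{"offset":[0.010,-0.001,0],"spin":0},{"offset":[0.011,-0.001,0],"spin":0},{"offset":[0.012,-0.001,0],"spin":0}]'
```

```text
clock: 7.37
eef_pos: [577.0, -83.6, 43.0]
eef_rot: [-3.142, 0.009, -0.105]
wrist_force: [-19.7, -2.1, 12.5]
finger_gap: 0.6
```

```bash
python3 -m crank '[{"offset":[-0.03,0,0],"spin":0},{"offset":[-0.04,0,0.04],"spin":2},{"offset":[-0.04,0,0.08],"spin":4},{"offset":[-0.04,0.02,0.115],"spin":6},{"offset":[-0.035,0.05,0.14],"spin":8},{"offset":[-0.035,0.085,0.16],"spin":10},{"offset":[-0.035,0.12,0.165],"spin":10.8},{"offset":[-0.035,0.155,0.165],"spin":10.8}]'
```

```text
clock: 8.03
eef_pos: [542.6, 73.1, 210.5]
eef_rot: [-3.141, 0.004, 0.084]
wrist_force: [0.1, -0.3, -1.0]
finger_gap: 0.4
```

```bash
python3 -m crank '[{"offset":[0,0.035,0],"spin":0},{"offset":[0,0.07,0],"spin":0},{"offset":[0,0.105,0],"spin":0},{"offset":[0,0.14,0],"spin":0},{"offset":[0,0.175,0],"spin":0},{"offset":[0,0.205,0],"spin":0},{"offset":[0,0.22,0],"spin":0},{"offset":[0,0.22,0],"spin":0}]'
```

```text
clock: 8.7
eef_pos: [542.1, 295.7, 210.1]
eef_rot: [-3.141, 0.004, 0.087]
wrist_force: [-0.4, -0.8, -0.4]
finger_gap: 0.7
```

```bash
python3 -m crank '[{"offset":[0.013,0,-0.02],"spin":0},{"offset":[0.013,0,-0.04],"spin":0},{"offset":[0.013,0,-0.055],"spin":0},{"offset":[0.013,0,-0.065],"spin":0},{"offset":[0.013,0,-0.07],"spin":0},{"offset":[0.013,0,-0.07],"spin":0},{"offset":[0.013,0,-0.07],"spin":0},{"offset":[0.013,0,-0.07],"spin":0}]' && python3 - <<'E'
from h import *
q=manip.camera("scene"); cv2.imwrite('pics/c.png',cv2.resize(q["pixels"][60:210,220:420,::-1],None,fx=3,fy=3,interpolation=2))
E
```

```text
clock: 9.37
eef_pos: [555.6, 295.7, 141.3]
eef_rot: [-3.14, 0.003, 0.087]
wrist_force: [0.5, 0.0, 1.4]
finger_gap: 0.2
```

View pics/c.png

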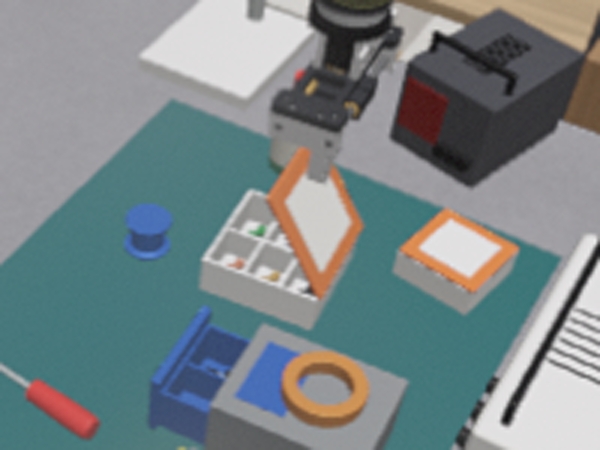

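```bash
python3 -m crank '[{"offset":[-0.004,0,-0.01],"spin":0},{"offset":[-0.008,0,-0.02],"spin":0},{"offset":[-0.012,0,-0.03],"spin":0},{"offset":[-0.016,0,-0.04],"spin":0},{"offset":[-0.02,0,-0.05],"spin":0},{"offset":[-0.024,0,-0.06],"spin":0},{"offset":[-0.028,0,-0.068],"spin":0},{"offset":[-0.032,0,-0.074],"spin":0}]'
```

```text
clock: 10.08
eef_pos: [522.9, 295.6, 66.0]
eef_rot: [-3.141, 0.003, 0.087]
wrist_force: [1.7, 0.2, 0.6]
finger_gap: 0.5
```

```bash
python3 -m crank '[{"offset":[-0.002,0,-0.003],"spin":0},{"offset":[-0.004,0,-0.006],"spin":0},{"offset":[-0.005,0,-0.009],"spin":0},{"offset":[-0.005,0,-0.011],"spin":0},{"offset":[-0.005,0,-0.013],"spin":0},{"offset":[-0.005,0,-0.014],"spin":0},{"offset":[-0.005,0,-0.015],"spin":0},{"offset":[-0.005,0,-0.016],"spin":0}]'
```

```text
clock: 10.75
eef_pos: [518.1, 295.7, 51.0]
eef_rot: [-3.141, 0.003, 0.087]
wrist_force: [-8.0, -3.9, 19.9]
finger_gap: 0.4
```

```bash
python3 -m crank '[{"offset":[0,0,0.02],"spin":0},{"offset":[0,0,0.05],"spin":0},{"offset":[0,0,0.085],"spin":0},{"offset":[0,0,0.12],"spin":0},{"offset":[0,0,0.15],"spin":0},{"offset":[-0.03,-0.02,0.17],"spin":0},{"offset":[-0.06,-0.05,0.18],"spin":0},{"offset":[-0.09,-0.08,0.18],"spin":0}]' && python3 -m crank '[{"offset":[-0.02,-0.03,0],"spin":0},{"offset":[-0.04,-0.06,0],"spin":0},{"offset":[-0.06,-0.09,0],"spin":0},{"offset":[-0.07,-0.12,0],"spin":0},{"offset":[-0.08,-0.15,0],"spin":0},{"offset":[-0.08,-0.18,0],"spin":0},{"offset":[-0.08,-0.2,0],"spin":0},{"offset":[-0.08,-0.2,0],"spin":0}]' && python3 - <<'E'
from h import *
p=manip.camera("top"); q=manip.camera("scene")
a=cv2.resize(p["pixels"][95:205,130:390,::-1],None,fx=3,fy=3,interpolation=2)
b=cv2.resize(q["pixels"][95:315,170:410,::-1],None,fx=1.2,fy=1.2,interpolation=2)
cv2.imwrite('pics/d.png',np.vstack([a,np.pad(b,((0,0),(0,a.shape[1]-b.shape[1]),(0,0)))]))
E
```

```text
clock: 11.42
eef_pos: [429.4, 217.2, 232.7]
eef_rot: [-3.14, -0.0, 0.088]
wrist_force: [1.3, -1.3, 0.0]
finger_gap: 0.7
clock: 12.08
eef_pos: [349.4, 14.8, 233.0]
eef_rot: [-3.14, -0.001, 0.085]
wrist_force: [-0.2, 0.2, 0.2]
finger_gap: 0.5
```

View pics/d.png

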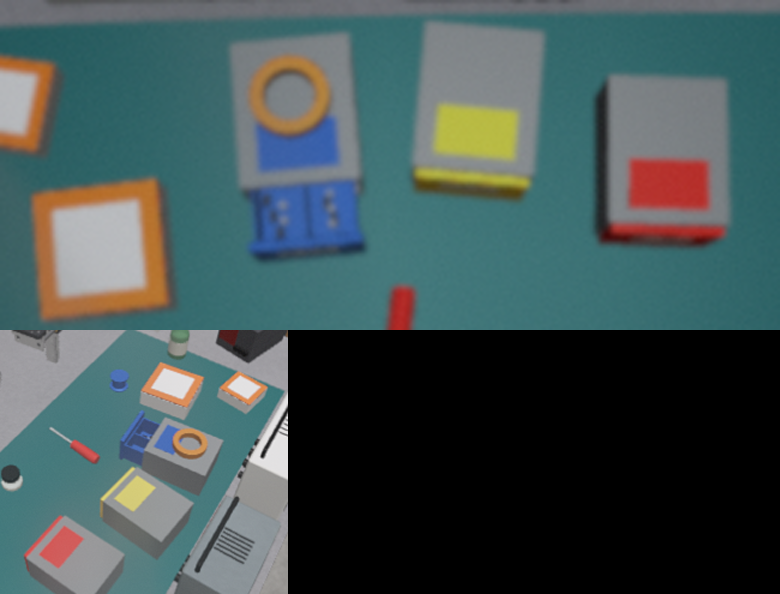

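The red and yellow drawers look flush, the orange lid is flat, the blue drawer still sits at crop (305,245), and nothing else has moved.

```bash
python3 -c "
from cell import manip
print(manip.sign_off())"
```

```text
the job is handed in; nothing more can be done
None
```

The red and yellow drawers are pushed home and the orange lid of the larger, 130 mm case is shut. I handed the job in at about 12 s, with the arm clear of everything. It gave no verdict.

| Part | Where it stopped | Force at the stop |
|---|---|---|
| Red drawer | TCP at x = 521 mm, about 524 mm expected | 51 N along the push |
| Yellow drawer | TCP at x = 577 mm, about 576 mm expected | 20 N along the push |
| Lid | TCP at z = 51 mm, exactly the shut height | 20 N upward |

- **Drawers:** the forces are far above the 1.5 N of drawer friction, so I took them as the hard stops.
- **Final pictures:** both drawers look flush and the lid is flat. The case, the blue drawer and everything else in the two crops look unmoved. The meter and the circuit board were outside those crops. I judged this by eye and did not measure the final positions again.
- **Look-alike:** the smaller shut case with an orange lid, at about (690, 394) mm, was left alone.
- **Disagreements:** the networks sometimes named the wrong thing, such as the small case reported as the lid, so I used the pictures and the given sizes instead. My first lid triangulation was wrong because of a pixel offset. I corrected it before moving.

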